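Put away the microscope parts

ROBOT

A 6-joint arm with a two-finger parallel gripper is mounted at the origin on the work surface. World frame = base frame: x ahead of the robot, y to its left, z up, the work surface at z = 0. Lengths are in m, angles in rad, forces in N, time in s.
With the tool pointing down it reaches from about 0.35 to 0.775 m from the base axis. Payload 7.3 kg.
Tool frame: the origin (TCP) lies between the finger pads; the fingertips stand 25 mm ahead of it and the grasp point (between the pads) lies 6 mm ahead of it; y points along the fingers, z is the direction in which the jaws open and shut, and the axes are right-handed (so a half turn about y gives the same grasp; the last joint's range is limited). The gripper opens to 92 mm and grips with 3 to 60 N. Pads are 19 mm wide; open, the fingers measure 130 mm over their backs; the gripper's body (75 mm by 190 mm) begins 47 mm behind the grasp point.
Start: joints at [-0.146, 0.342, 1.524, -0, 1.275, -0.146], TCP at [0.525, 0, 0.252] pointing down, gripper open.
Joint ranges: [-2.53, 2.53], [-0.77, 2.02], [0.04, 2.7], [-1, 4.14], [0.28, 2.66], [-3.11, 3.11]. Speed limits (rad/s): [2.57, 2.57, 3.14, 3.14, 3.14, 3.14].

INTERFACE

Orientations are given as [roll, pitch, yaw] about the fixed x, y, z axes, in that order (R = Rz(yaw) Ry(pitch) Rx(roll)).
In Python, from cell import sensors, read_camera, hand_in gives the robot as it stands. The module is installed in compiled form; this text tells all that it offers.
- The arm moves only by the tool send_rows, never from a script. Its argument "motion" is a list that holds one entry, the list of rows, each a list of 4 numbers: the shift along the tool's x, y, z in m, then the turn about the tool's y in degrees. In form: [[[tx, ty, tz, twist], ...]]. A call has 1 to 8 rows; each row is the pose to reach, as a shift and turn from the pose measured when the call began, along the tool's axes at that moment; what a row does not reach only later rows make up. A row lasts 1/10 s, in which the tool goes at most 50 mm and 8.59 degrees, less where a joint would pass 70% of its speed; a pose out of reach is approached as far as the arm can. A call with a gripper value outside its range is refused whole. "gripper" is the opening, from 0 (shut) to 1 (fully open), set as the call begins (left out, the last holds). The fingers move at their own pace and stop on an object; "grip_force" is the grip in N (left out, the last holds). Time passes only in rows, so rows that repeat a pose let the fingers close. It gives the time, the measured TCP pose, the force and the opening at its end, in the units of the state.
- sensors.observe(): the state, without advancing time (a new reading comes with each control period).
- read_camera(name): name is "scene" or "side" or "wrist"; returns a dict with "frame" (400x640x3 uint8, red, green, blue), "fx", "fy", "cx", "cy" (pixels), "extrinsics" (4x4, takes a point from world to camera coordinates). Camera axes: x right, y up, looking along -z (the intrinsics and any distortion apply to the point x, -y, -z); pixel columns grow to the right and rows downward; lengths in m; the calibration is good to about 2 mm. A picture is of the moment at which its call begins. There is no depth.
- hand_in(): hands the job in, once; it reports no verdict.
The state is a dict: "time": time; "qpos": joint angles; "qvel": joint speeds; "joint_efforts": joint torques, N m; "tool_pos": TCP position; "tool_rot": TCP orientation; "contact_force": force on the tool from outside, world axes, zero at the start; "torque": the same for the moment, N m; "opening": finger opening in m.
Only numpy, scipy, OpenCV 4.12 (cv2) and the standard library are available. Lean on these libraries where they do the work, as an engineer would, in place of code of your own. Each camera call takes 0.05 s, during which the arm holds its last target.

TASK

Tidy up after the microscope session: stand the two objectives upright in the blue tray and the two filter cubes upright in the red tray, one to a bay. Press the red button to pop open the cream case, lay the calibration standard flat inside it, and leave the case open.

Things in the scene. Friction and masses are not known exactly. Their poses are not given: they have to be found in the camera images.
- objective_yellow: microscope objective with a YELLOW band round its barrel and a yellow ring on its shoulder, seen from above: bright aluminium barrel, 34 mm diameter from 2 to 36 mm height, then a cone to an 18 mm nose at 48 mm. Stands upright, nose up. Origin: centre of its underside; z up. About 150 g.
- objective_blue: microscope objective with a BLUE band and shoulder ring, otherwise identical to the yellow-banded one (34 mm diameter, 48 mm tall). Origin: centre of its underside; z up.
- filter_green: filter cube: black block 32 x 32 mm, 36 mm tall, with a GREEN round window on top and on its x faces. Origin: centre of its underside; x and y square to its sides, z up. About 70 g.
- filter_orange: filter cube with ORANGE windows, otherwise identical (black, 32 x 32 x 36 mm). Origin: centre of its underside; x and y square to its sides, z up.
- standard: calibration standard: flat gold-faced aluminium plate 60 (x) x 36 (y) x 10 mm with an upright white grip fin in its middle, 36 mm long (along x), 12 mm thick (y), from 10 to 30 mm height. Origin: centre of its underside; z up. About 90 g.
- blue_tray: shallow BLUE tray, fixed to the table, outside 95 (x) x 165 (y) mm, rim only 10 mm above the table, inner floor at 4 mm, walls 4 mm. A 4 mm divider on its x axis, as high as the rim, splits it into two black-floored bays, each 87 (x) x 76.5 (y) mm, centred at y = +40 mm and y = -40 mm of its frame. Origin: centre of its underside; z up. For the objectives.
- red_tray: shallow RED tray, fixed to the table, outside 95 (x) x 165 (y) mm, rim only 10 mm above the table, inner floor at 4 mm, walls 4 mm. A 4 mm divider on its x axis, as high as the rim, splits it into two black-floored bays, each 87 (x) x 76.5 (y) mm, centred at y = +40 mm and y = -40 mm of its frame. Origin: centre of its underside; z up. For the filter cubes.
- case: cream storage case, fixed, 115 x 115 mm, rim at 42 mm, inside 103 x 103 mm with its floor at 6 mm. Shut at first by a sprung black lid with a cream panel, hinged on its +x side, top at 51 mm; a small steel catch (to 52 mm) holds its -x edge. The red button stands on a 26 mm high, 48 mm deep shelf at the -x side. Origin: centre of its underside; x, y square to its walls, z up.
- case_lid (a joint): angle of the case's lid in rad: 0 = shut and latched, 1.9 = fully open (leaning back past upright). Once the latch is released its spring swings it up within about 2 s and holds it open; until then it cannot be lifted.
- release_top (a point): centre of the top of the round red release button (26 mm diameter) on the shelf at the case's -x side; it is pressed straight down, travel 6 mm, about 5 N at full travel, the latch lets go about halfway to fully down. It springs back up.
Things that resemble listed ones, but are neither listed nor needed, are in the scene too. Leave any turquoise look-alike of the filter_green alone.

How it is judged:
By the outcome, as a careful person would: the job done as asked, in the order asked, and still so for the second after the job is handed in, with the robot touching nothing.
It also fails if it takes over 144 s, if anything falls off the work surface, if the arm or the gripper's body presses on something with over 40 N, if the wrist force passes 120 N, or if a joint passes its speed limit or range.

## Working session

There is one attempt and no reset: what is moved stays moved. The work goes in short steps, Python scripts to look and compute and a tool call to move; the robot and the scene stay as the last step left them, time stands still between calls to the robot, and variables do not carry over. Pictures are saved under pics/ and viewed, and the job is handed in when it is done.

Besides the shell and the picture viewer there is one more tool, called as name([rows], argument=value, ...), one row to a line, values as JSON. send_rows: Moves the arm, as the interface text tells. Its arguments: {"type":"object","properties":{"motion":{"type":"array"},"gripper":{"type":"number"},"grip_force":{"type":"number"}},"required":["motion"]}

```bash
mkdir -p pics
python3 - <<'E'
from cell import sensors, read_camera
import cv2,numpy as np
np.set_printoptions(precision=4,suppress=True)
s=sensors.observe()
for k in s: print(k,s[k])
for n in ["scene","side","wrist"]:
    c=read_camera(n); cv2.imwrite(f"pics/{n}0.png",c["frame"][:,:,::-1])
    print(n,c["fx"],c["fy"],c["cx"],c["cy"],[k for k in c]);print(c["extrinsics"])
E
```

```text
time 0.0
qpos [-0.146   0.3427  1.525  -0.      1.2754 -0.146 ]
qvel [-0.0004 -0.0006  0.0009 -0.0007  0.0007  0.0001]
joint_efforts [  0.0008 -43.1246 -24.422    0.0718   0.0559  -0.0001]
tool_pos [0.5246 0.0001 0.2511]
tool_rot [-1.5723  0.0002 -1.5708]
contact_force [ 0.9055 -1.2592 -0.0578]
torque [ 0.0094  0.0209 -0.0371]
opening 0.09198961044779298
scene 413.03571690131076 413.03571690131076 318.7771054904209 200.34909077011798 ['frame', 'fx', 'fy', 'cx', 'cy', 'extrinsics']
[[ 0.7635  0.6457 -0.0036 -0.3648]
 [-0.5381  0.6393  0.5493  0.2783]
 [ 0.357  -0.4174  0.8356 -1.1525]
 [ 0.      0.      0.      1.    ]]
side 490.62836968245614 490.62836968245614 320.70370182771865 204.73708880458545 ['frame', 'fx', 'fy', 'cx', 'cy', 'extrinsics']
[[-0.9996 -0.0245 -0.0172  0.5047]
 [-0.0006 -0.5574  0.8302 -0.0839]
 [-0.0299  0.8299  0.5571 -1.1563]
 [ 0.      0.      0.      1.    ]]
wrist 284.3291847899873 284.3291847899873 319.2255107599329 205.9955036924187 ['frame', 'fx', 'fy', 'cx', 'cy', 'extrinsics']
[[ 1.      0.0002 -0.002  -0.5232]
 [-0.0007  0.9638 -0.2666  0.0326]
 [ 0.0019  0.2666  0.9638 -0.391 ]
 [ 0.      0.      0.      1.    ]]
```

View pics/scene0.png

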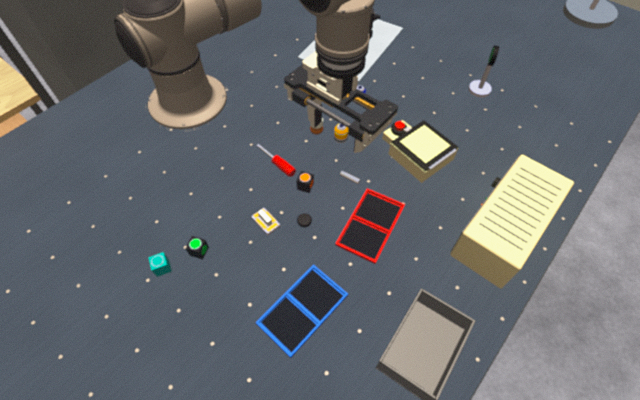

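View pics/side0.png

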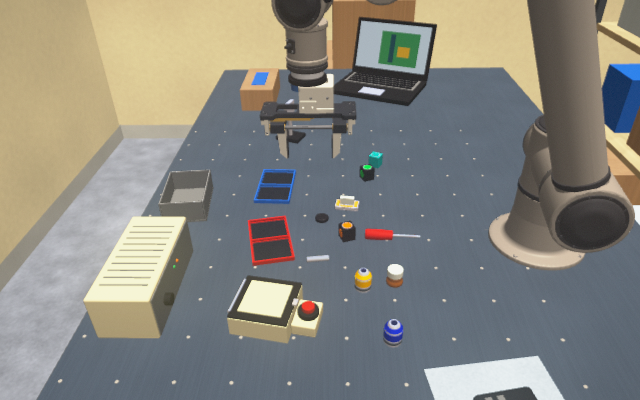

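View pics/wrist0.png

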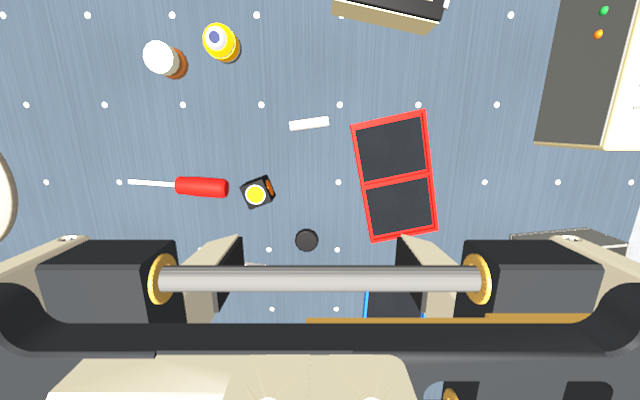

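```bash
cat > h.py <<'E'
import numpy as np,cv2
from cell import sensors, read_camera
np.set_printoptions(precision=4,suppress=True)
def ray(c,u,v):
    E=c["extrinsics"];R=E[:3,:3];t=E[:3,3]
    d=np.array([(u-c["cx"])/c["fx"],-(v-c["cy"])/c["fy"],-1.])
    return -R.T@t, R.T@d
def onz(c,u,v,z):
    o,d=ray(c,u,v); return o+d*(z-o[2])/d[2]
def proj(c,p):
    q=c["extrinsics"]@np.append(p,1); return np.array([c["fx"]*q[0]/-q[2]+c["cx"],c["fy"]*q[1]/q[2]+c["cy"]])
def tri(rays):
    A=np.zeros((3,3));b=np.zeros(3)
    for o,d in rays:
        d=d/np.linalg.norm(d);P=np.eye(3)-np.outer(d,d);A+=P;b+=P@o
    p=np.linalg.solve(A,b)
    return p,[np.linalg.norm(np.cross(p-o,d/np.linalg.norm(d))) for o,d in rays]
def blobs(img,lo,hi,mn=15,roi=None):
    hsv=cv2.cvtColor(img,cv2.COLOR_RGB2HSV)
    if lo[0]>hi[0]: m=cv2.inRange(hsv,np.array([0,*lo[1:]]),np.array(hi))|cv2.inRange(hsv,np.array(lo),np.array([180,*hi[1:]]))
    else: m=cv2.inRange(hsv,np.array(lo),np.array(hi))
    n,l,s,ce=cv2.connectedComponentsWithStats(m)
    return [(s[i],ce[i],l==i) for i in range(1,n) if s[i][4]>=mn]
COL=dict(yellow=((22,150,120),(32,255,255)),blue=((105,150,60),(130,255,255)),green=((50,150,80),(72,255,255)),orange=((10,170,120),(20,255,255)),red=((172,180,90),(6,255,255)))
E
cat > a.py <<'E'
from h import *
for n in ["side","scene","wrist"]:
    c=read_camera(n);np.savez(f"c_{n}.npz",**c)
    for k in COL:
        for s,ce,m in blobs(c["frame"],*COL[k]): print(n,k,s,ce.round(1))
    f=c["frame"][:,:,::-1]
    if n=="side": cv2.imwrite("pics/side_c.png",cv2.resize(f[150:350,220:420],None,fx=3,fy=3,interpolation=cv2.INTER_CUBIC)); cv2.imwrite("pics/side_c2.png",cv2.resize(f[260:350,220:420],None,fx=4,fy=4,interpolation=cv2.INTER_CUBIC))
    if n=="scene": cv2.imwrite("pics/scene_c.png",cv2.resize(f[80:360,140:460],None,fx=2.1,fy=2.1,interpolation=cv2.INTER_CUBIC))
E
python3 a.py
```

```text
side yellow [355 271  17   9  71] [362.8 276.4]
side blue [ 603   64   37   68 2165] [621.5  96.1]
side blue [252  73  16  12 135] [259.8  78.3]
side blue [254 169  42  35 461] [274.3 186.5]
side blue [384 322  19  12  92] [393.  329.4]
side blue [385 332  17  10  85] [392.9 337.7]
side green [364 165   7   4  23] [366.9 166.4]
side orange [343 222   8   6  33] [346.7 224.7]
side orange [356 280  15   8  69] [362.5 283.9]
side red [248 216  46  49 490] [270.1 241. ]
side red [366 229  27   9 209] [378.4 233.2]
side red [302 302  13  10 101] [307.9 306.2]
scene yellow [267 212   8  10  15] [270.7 217.2]
scene yellow [257 219   9   9  26] [261.1 223.2]
scene yellow [267 223  10   8  26] [271.5 226.5]
scene blue [ 256  265   92   92 1323] [301.  309.5]
scene green [190 239  10  10  72] [194.7 243.2]
scene green [202 246   4   8  22] [203.7 249.3]
scene orange [356  97  18  11  65] [364.4 101.8]
scene orange [335 127  14   7  45] [340.9 130.8]
scene orange [335 135  12   4  35] [340.3 136.6]
scene orange [301 174   8   7  46] [304.6 176.8]
scene red [394 121  11  10  70] [399.2 125.2]
scene red [272 155  23  21 225] [283.2 165.1]
scene red [336 189  68  74 845] [370.4 224.5]
wrist yellow [203  23  32  37 373] [221.2  43. ]
wrist yellow [597  30   5   7  23] [598.9  32.9]
wrist yellow [228  47   7  11  15] [231.2  52.7]
wrist yellow [247 187  16  15 191] [254.4 194.1]
wrist blue [362 295   4  22  25] [363.6 304.7]
wrist green [598   6   9  10  45] [601.6  10.9]
wrist orange [593  30   7   9  32] [595.3  34.9]
wrist orange [167  48  20  31 164] [180.   65.9]
wrist orange [265 180   8  16  65] [268.9 187.1]
wrist red [364 112  73 130 858] [413.9 195. ]
wrist red [175 177  53  20 640] [201.8 186.3]
```

```bash
sleep 1
```

```text
(no output)
```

View pics/side_c.png

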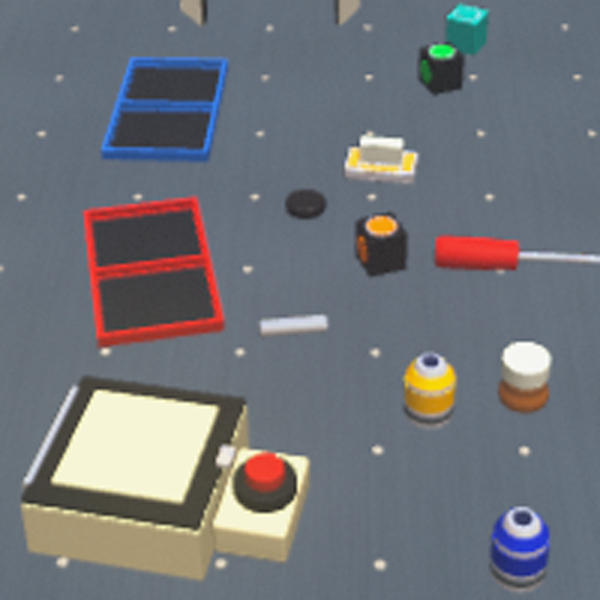

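View pics/scene_c.png

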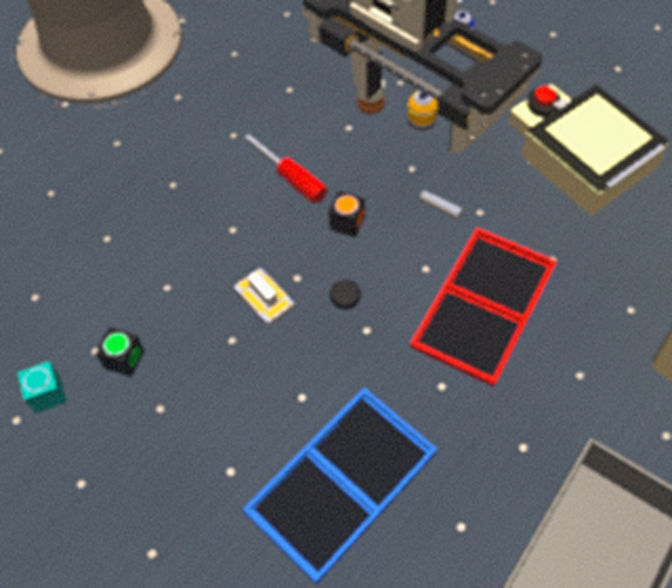

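```bash
cat > b.py <<'E'
from h import *
C={n:dict(np.load(f"c_{n}.npz")) for n in ["side","scene","wrist"]}
def T(name,z,**k):
    p,r=tri([ray(C[n],*v) for n,v in k.items()]); print(name,"tri",p,"res",np.array(r),{n:onz(C[n],*v,z)[:2].round(4) for n,v in k.items()})
T("yel",.048,side=(364,270.3),wrist=(215,37))
T("blu",.048,side=(393.7,322.3))if 0 else print("blu",onz(C["side"],393.7,322.3,.048))
T("green",.036,side=(366.9,166.6),scene=(194.7,243.2))
T("orange",.036,side=(346.7,224.7),scene=(304.6,176.8),wrist=(254.4,194.1))
T("button",.04,side=(307.9,304),scene=(399.2,124))
T("std fin top",.03,side=(220+383/3,150+140/3),scene=(140+262/2.1,80+281/2.1))
print("turq",onz(C["side"],376,155,.036), "jar",onz(C["side"],395,267,.04))
for n,col in [("side","blue"),("scene","blue"),("side","red"),("scene","red"),("wrist","red")]:
    for s,ce,m in blobs(C[n]["frame"],*COL[col],300):
        v,u=np.nonzero(m); P=np.array([onz(C[n],a,b,.01)[:2] for a,b in zip(u,v)]).astype(np.float32)
        print(n,col,ce.round(),cv2.minAreaRect(P*1000))
# case lid corners z=.051 side crop px
for x,y in [(82,377),(246,402),(205,528),(24,495)]: print("lid",onz(C["side"],220+x/3,150+y/3,.050))
for x,y in [(599,88),(666,140),(593,210),(525,135)]: print("lid sc",onz(C["scene"],140+x/2.1,80+y/2.1,.050))
E
python3 b.py
```

```text
yel tri [0.4126 0.1643 0.0494] res [0.0013 0.0013] {'side': array([0.4112, 0.1621]), 'wrist': array([0.4135, 0.1649])}
blu [0.3643 0.3029 0.048 ]
green tri [ 0.3808 -0.2876  0.0379] res [0. 0.] {'side': array([ 0.3806, -0.2909]), 'scene': array([ 0.3798, -0.2872])}
orange tri [ 0.4428 -0.0087  0.038 ] res [0.0008 0.0008 0.0012] {'side': array([ 0.4431, -0.0126]), 'scene': array([ 0.4419, -0.0085]), 'wrist': array([ 0.442 , -0.0081])}
button tri [0.5218 0.2599 0.0497] res [0.0001 0.0001] {'side': array([0.5227, 0.2504]), 'scene': array([0.5176, 0.2686])}
std fin top tri [ 0.4389 -0.1394  0.0324] res [0.0009 0.0009] {'side': array([ 0.438 , -0.1438]), 'scene': array([ 0.4386, -0.1384])}
turq [ 0.3501 -0.3601  0.036 ] jar [0.3453 0.1424 0.04  ]
side blue [621.  96.] ((-631.03759765625, -919.20068359375), (793.5995483398438, 125.13748168945312), 63.23734664916992)
side blue [274. 186.] ((637.4058837890625, -235.2646942138672), (179.15005493164062, 97.21569061279297), 87.80928802490234)
scene blue [301. 310.] ((637.7725830078125, -239.13687133789062), (166.0841522216797, 96.99215698242188), 87.79288482666016)
side red [270. 241.] ((625.5485229492188, 7.689369201660156), (93.70355224609375, 172.92811584472656), 11.986577987670898)
scene red [370. 224.] ((626.5718383789062, 2.8792266845703125), (95.54117584228516, 167.45587158203125), 12.099695205688477)
wrist red [414. 195.] ((625.2134399414062, 4.114753723144531), (93.97555541992188, 159.96788024902344), 12.135785102844238)
wrist red [202. 186.] ((364.706298828125, -3.5187454223632812), (25.18152618408203, 69.89585876464844), 85.54802703857422)
lid [0.6487 0.1819 0.05  ]
lid [0.5361 0.2057 0.05  ]
lid [0.5546 0.3152 0.05  ]
lid [0.6686 0.2895 0.05  ]
lid sc [0.5678 0.3076 0.05  ]
lid sc [0.67   0.2873 0.05  ]
lid sc [0.6597 0.1493 0.05  ]
lid sc [0.5424 0.1899 0.05  ]
```

```bash
cat >> h.py <<'E'
from scipy.spatial.transform import Rotation as Ro
def plan(x,y,z,jaw=None):
    """shift in tool axes to TCP (x,y,z); jaw: wanted world angle (deg) of jaw axis mod 180"""
    s=sensors.observe();R=Ro.from_euler("xyz",s["tool_rot"]).as_matrix();p=np.array(s["tool_pos"])
    d=R.T@(np.array([x,y,z])-p);a=np.degrees(np.arctan2(R[1,2],R[0,2]))
    tw=0 if jaw is None else -((jaw-a+90)%180-90)
    print("t=%.2f"%s["time"],"pos",p,"jaw",round(a,2),"q6",s["qpos"][5],"f",s["contact_force"],"op",round(s["opening"],4))
    print("shift",d.round(4),"twist",round(tw,2),"rows>=",max(np.linalg.norm(d)/.05,abs(tw)/8.59))
def wrist(name,box=None):
    c=read_camera("wrist");np.savez("c_wrist.npz",**c);cv2.imwrite(f"pics/{name}.png",c["frame"][:,:,::-1]);return c
E
python3 -c "
from h import *
plan(.413,.165,.16,-60)"
```

```text
t=0.30 pos [0.5249 0.     0.2515] jaw 0.0 q6 -0.14601141903885204 f [ 0.0514 -0.2754 -0.3394] op 0.0921
shift [-0.165   0.0916 -0.1118] twist 60.0 rows>= 6.985153097199948
```

send_rows([
  [[-0.024,0.013,-0.016,8],[-0.048,0.026,-0.032,16],[-0.072,0.039,-0.048,24],[-0.096,0.052,-0.064,32],[-0.12,0.065,-0.08,40],[-0.144,0.079,-0.096,48],[-0.165,0.092,-0.112,56],[-0.165,0.092,-0.112,60]],
])

```text
time: 1.1
tool_pos: [0.4099, 0.1667, 0.158]
tool_rot: [-1.573, -0.004, -2.62]
contact_force: [-0.6, -0.9, 0.3]
opening: 0.0918
```

```bash
python3 -c "
from h import *
plan(.413,.165,.031,-60)
c=wrist('w1')
for s,ce,m in blobs(c['frame'],*COL['yellow'])+blobs(c['frame'],*COL['blue']): print(s,ce)
print(proj(c,[.413,.165,.048]))
"
```

```text
t=1.10 pos [0.4099 0.1667 0.158 ] jaw -60.12 q6 1.2609541290668593 f [-0.6109 -0.9256  0.3143] op 0.0918
shift [-0.0025  0.127   0.0033] twist -0.12 rows>= 2.541510861554835
[306 185  37  37 427] [320.8361 198.7681]
[149 293   5   9  18] [151.3333 296.7222]
[483 293   7  10  24] [486.     297.7917]
[143 154  48  39 749] [172.494 170.494]
[324.6103 207.7566]
```

View pics/w1.png

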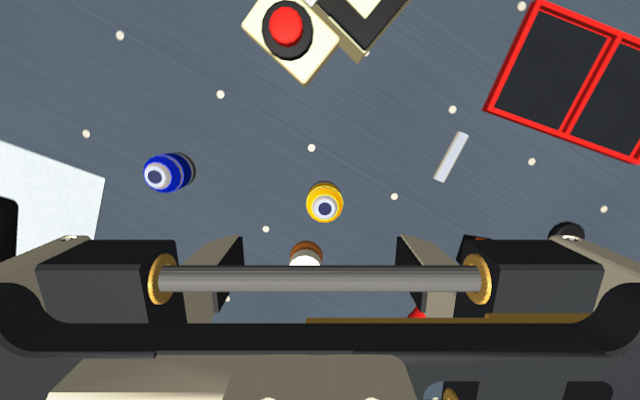

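send_rows([
  [[-0.0025,0.04,0.0033,0],[-0.0025,0.08,0.0033,0],[-0.0025,0.11,0.0033,0],[-0.0025,0.126,0.0033,0],[-0.0025,0.128,0.0033,0],[-0.0025,0.128,0.0033,0]],
], gripper=0.7)

```text
time: 1.75
tool_pos: [0.4153, 0.1642, 0.031]
tool_rot: [-1.572, -0.002, -2.622]
contact_force: [-0.9, 0.2, -0.3]
opening: 0.0647
```

send_rows([
  [[0,0,0,0],[0,0,0,0],[0,0,0,0],[0,0,0,0],[0,0,0,0],[0,0,0,0],[0,0,0,0],[0,0,0,0]],
], gripper=0.2, grip_force=20)

```text
time: 2.55
tool_pos: [0.4155, 0.1643, 0.0314]
tool_rot: [-1.572, -0.002, -2.622]
contact_force: [-1.5, 0.5, 6.1]
opening: 0.0334
```

```bash
python3 -c "
from h import *
c=dict(np.load('c_wrist.npz'))
print('blue',onz(c,154,176,.048),'button',onz(c,286,26,.05))
plan(.413,.165,.14,-60)
"
```

```text
blue [0.3641 0.3071 0.048 ] button [0.5214 0.2615 0.05  ]
t=2.55 pos [0.4155 0.1643 0.0314] jaw -60.21 q6 1.255070037155642 f [-1.4784  0.4815  6.1475] op 0.0334
shift [ 0.002  -0.1086 -0.0019] twist -0.21 rows>= 2.1727192149402854
```

send_rows([
  [[0,-0.02,0,0],[0,-0.06,0,0],[0,-0.1,0,0],[0,-0.11,0,0]],
])

```text
time: 2.95
tool_pos: [0.4174, 0.1647, 0.1447]
tool_rot: [-1.57, 0.004, -2.622]
contact_force: [-0.6, -0.8, -1.8]
opening: 0.0332
```

```bash
python3 -c "
from h import *
plan(.636,-.278,.14,-2.2)
"
```

```text
t=2.95 pos [0.4174 0.1647 0.1447] jaw -60.2 q6 1.2551821030669537 f [-0.5931 -0.7659 -1.7827] op 0.0332
shift [0.0303 0.0051 0.4928] twist -58.0 rows>= 9.87606287640229
```

send_rows([
  [[0.002,0,0.03,-5],[0.004,0,0.07,-12],[0.007,0,0.115,-19],[0.01,0,0.16,-26],[0.013,0,0.205,-33],[0.016,0,0.25,-40],[0.019,0,0.295,-47],[0.022,0,0.34,-54]],
])

```text
time: 3.75
tool_pos: [0.5671, -0.1428, 0.1434]
tool_rot: [-1.569, 0.002, -1.674]
contact_force: [0.8, -0.3, -1.7]
opening: 0.0335
```

```bash
python3 -c "
from h import *
plan(.636,-.278,.14,-2.2)
"
```

```text
t=3.75 pos [ 0.5671 -0.1428  0.1434] jaw -5.93 q6 -0.2770910041936024 f [ 0.8371 -0.2743 -1.7266] op 0.0335
shift [0.1273 0.0033 0.0825] twist -3.73 rows>= 3.0347977434456164
```

send_rows([
  [[0.04,0.001,0.025,-1],[0.08,0.002,0.05,-2],[0.115,0.003,0.075,-3],[0.127,0.003,0.0825,-3.7],[0.127,0.003,0.0825,-3.7],[0.127,0.003,0.0825,-3.7]],
])

```text
time: 4.35
tool_pos: [0.6352, -0.2769, 0.1384]
tool_rot: [-1.572, 0.004, -1.61]
contact_force: [0.1, 0.4, -1.7]
opening: 0.0332
```

```bash
python3 -c "
from h import *
plan(.636,-.278,.037,-2.2)
c=wrist('w2')
P=[]
for s,ce,m in blobs(c['frame'],*COL['blue'],60): print(s,ce)
for p in [(.636,-.278),(.639,-.198)]: print(proj(c,[*p,.004]))
"
```

```text
t=4.35 pos [ 0.6352 -0.2769  0.1384] jaw -2.26 q6 -0.48451213898996337 f [ 0.1094  0.3519 -1.6942] op 0.0332
shift [0.0015 0.1014 0.001 ] twist -0.06 rows>= 2.0276862089620398
[270  73 103  91 267] [345.015   99.2659]
[271  87   5  77 114] [272.7105 127.2193]
[274 169   5  67 111] [275.9279 200.4955]
[363 169   6  68 136] [365.2426 202.5147]
[321.3883 206.3333]
[321.4085 120.8648]
```

View pics/w2.png

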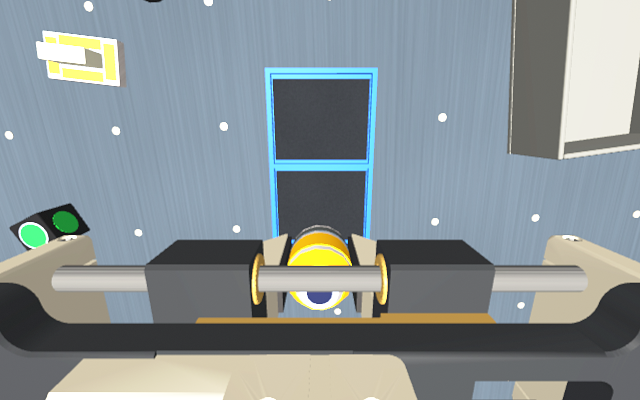

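send_rows([
  [[0.0015,0.035,0.001,0],[0.0015,0.07,0.001,0],[0.0015,0.09,0.001,0],[0.0015,0.099,0.001,0],[0.0015,0.102,0.001,0],[0.0015,0.102,0.001,0],[0.0015,0.102,0.001,0]],
])

```text
time: 5.1
tool_pos: [0.637, -0.2777, 0.0387]
tool_rot: [-1.569, 0.003, -1.609]
contact_force: [0.4, 0.6, -1.7]
opening: 0.0334
```

send_rows([
  [[0,0.002,0,0],[0,0.0035,0,0],[0,0.0035,0,0],[0,0.0035,0,0]],
])

```text
time: 5.5
tool_pos: [0.6372, -0.2778, 0.0356]
tool_rot: [-1.568, 0.002, -1.609]
contact_force: [0.3, 0.5, -0.5]
opening: 0.0335
```

Touching now (the weight is coming off). Release narrowly and rise.

send_rows([
  [[0,0,0,0],[0,0,0,0],[0,0,0,0],[0,-0.02,0,0],[0,-0.06,0,0],[0,-0.1,0,0],[0,-0.11,0,0],[0,-0.11,0,0]],
], gripper=0.52)

```text
time: 6.3
tool_pos: [0.6379, -0.2786, 0.1482]
tool_rot: [-1.564, 0.0, -1.609]
contact_force: [0.2, 0.2, 0.5]
opening: 0.0477
```

```bash
python3 -c "
from h import *
plan(.364,.306,.15,20)
c=wrist('w3')
"
```

```text
t=6.30 pos [ 0.6379 -0.2786  0.1482] jaw -2.2 q6 -0.4857445524745207 f [0.2364 0.1891 0.4963] op 0.0477
shift [-0.5737 -0.0038 -0.2961] twist -22.2 rows>= 12.911541108003336
```

View pics/w3.png

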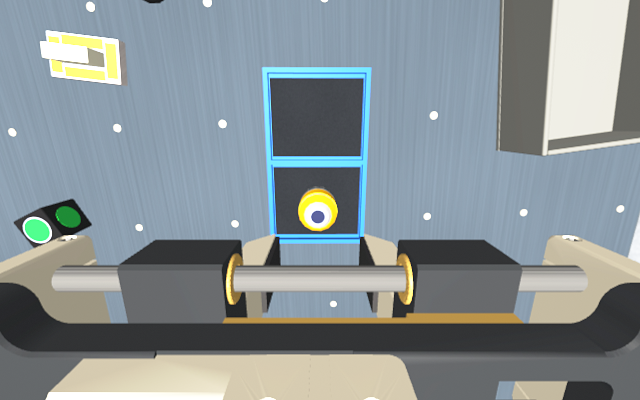

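send_rows([
  [[-0.025,0,-0.013,-1],[-0.063,0,-0.033,-2],[-0.105,0,-0.054,-4],[-0.147,0,-0.076,-6],[-0.189,0,-0.098,-8],[-0.231,0,-0.119,-10],[-0.273,0,-0.141,-12],[-0.315,0,-0.163,-14]],
], gripper=0.7)

```text
time: 7.15
tool_pos: [0.4838, 0.0445, 0.144]
tool_rot: [-1.571, 0.002, -1.364]
contact_force: [0.6, 0.7, -0.4]
opening: 0.0647
```

```bash
python3 -c "
from h import *
plan(.364,.306,.15,20)
"
```

```text
t=7.15 pos [0.4838 0.0445 0.144 ] jaw 11.86 q6 -0.27588092408545994 f [ 0.5616  0.6706 -0.3658] op 0.0647
shift [-0.2806 -0.0053 -0.0635] twist -8.14 rows>= 5.754666104843618
```

send_rows([
  [[-0.045,-0.001,-0.01,-1],[-0.09,-0.002,-0.02,-2],[-0.135,-0.003,-0.03,-4],[-0.18,-0.004,-0.04,-6],[-0.225,-0.005,-0.05,-7],[-0.262,-0.005,-0.06,-8],[-0.28,-0.005,-0.0635,-8],[-0.28,-0.005,-0.0635,-8]],
])

```text
time: 7.95
tool_pos: [0.362, 0.3067, 0.1479]
tool_rot: [-1.574, 0.002, -1.221]
contact_force: [0.7, -0.5, -0.8]
opening: 0.0641
```

```bash
python3 -c "
from h import *
plan(.364,.306,.0305,20)
c=wrist('w4')
print(proj(c,[.364,.306,.048]))
"
```

```text
t=7.95 pos [0.362  0.3067 0.1479] jaw 20.07 q6 0.18774949384674192 f [ 0.724  -0.5268 -0.8315] op 0.0641
shift [0.0016 0.1174 0.002 ] twist 0.07 rows>= 2.3487331908572435
[322.1426 217.3942]
```

View pics/w4.png

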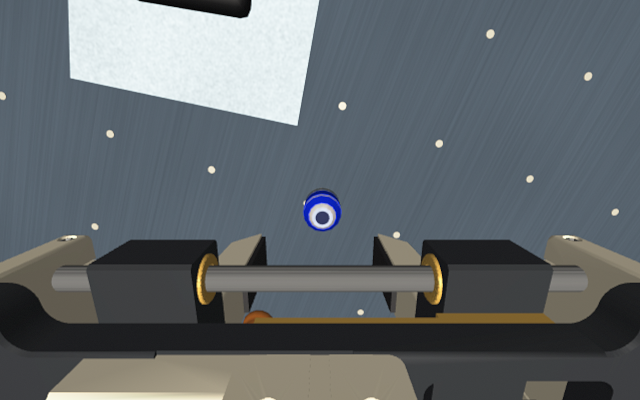

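send_rows([
  [[0.0015,0.04,0.002,0],[0.0015,0.08,0.002,0],[0.0015,0.105,0.002,0],[0.0015,0.117,0.002,0],[0.0015,0.117,0.002,0],[0.0015,0.117,0.002,0]],
])

```text
time: 8.6
tool_pos: [0.3654, 0.3046, 0.0316]
tool_rot: [-1.573, 0.001, -1.222]
contact_force: [0.6, 0.7, 0.3]
opening: 0.0643
```

send_rows([
  [[0,0,0,0],[0,0,0,0],[0,0,0,0],[0,0,0,0],[0,0,0,0],[0,0,0,0],[0,0,0,0],[0,0,0,0]],
], gripper=0.2)

```text
time: 9.4
tool_pos: [0.3655, 0.3047, 0.0319]
tool_rot: [-1.573, 0.001, -1.222]
contact_force: [-1.3, -1.1, 6.9]
opening: 0.0332
```

send_rows([
  [[0,-0.02,0,0],[0,-0.06,0,0],[0,-0.1,0,0],[0,-0.11,0,0]],
])

```text
time: 9.8
tool_pos: [0.3673, 0.3057, 0.1454]
tool_rot: [-1.567, 0.003, -1.222]
contact_force: [-0.3, 1.0, -1.3]
opening: 0.0335
```

```bash
python3 -c "
from h import *
plan(.639,-.198,.14,-2.2)
"
```

```text
t=9.80 pos [0.3673 0.3057 0.1454] jaw 19.98 q6 0.1823207540543574 f [-0.2565  0.9934 -1.2504] op 0.0335
shift [0.5662 0.0042 0.0832] twist 22.18 rows>= 11.445899076582773
```

send_rows([
  [[0.03,0,0.004,1],[0.07,0,0.01,3],[0.115,0.001,0.017,5],[0.16,0.001,0.024,7],[0.205,0.002,0.03,9],[0.25,0.002,0.037,11],[0.295,0.003,0.043,13],[0.34,0.003,0.05,15]],
])

```text
time: 10.6
tool_pos: [0.5303, 0.0015, 0.1403]
tool_rot: [-1.57, 0.004, -1.486]
contact_force: [0.7, 0.8, -1.5]
opening: 0.0337
```

```bash
python3 -c "
from h import *
plan(.639,-.198,.14,-2.2)
"
```

```text
t=10.60 pos [0.5303 0.0015 0.1403] jaw 4.88 q6 -0.2322272312471139 f [ 0.6926  0.8343 -1.4807] op 0.0337
shift [ 0.208  -0.0005  0.0913] twist 7.08 rows>= 4.543619118152335
```

send_rows([
  [[0.04,0,0.017,1],[0.08,0,0.035,3],[0.12,0,0.053,5],[0.16,0,0.07,6],[0.195,0,0.085,7],[0.208,0,0.091,7],[0.208,0,0.091,7],[0.208,0,0.091,7]],
])

```text
time: 11.4
tool_pos: [0.6378, -0.1974, 0.1378]
tool_rot: [-1.573, 0.006, -1.608]
contact_force: [-0.2, 0.8, -1.9]
opening: 0.0337
```

```bash
python3 -c "
from h import *
plan(.639,-.198,.036,-2.2)
"
```

```text
t=11.40 pos [ 0.6378 -0.1974  0.1378] jaw -2.13 q6 -0.3813870704043112 f [-0.2319  0.8161 -1.8886] op 0.0337
shift [0.0012 0.1018 0.0015] twist 0.07 rows>= 2.035543831625617
```

send_rows([
  [[0.001,0.035,0.0015,0],[0.001,0.07,0.0015,0],[0.001,0.09,0.0015,0],[0.001,0.1,0.0015,0],[0.001,0.104,0.0015,0],[0.001,0.105,0.0015,0],[0.001,0.105,0.0015,0]],
])

```text
time: 12.1
tool_pos: [0.6387, -0.1964, 0.035]
tool_rot: [-1.573, 0.006, -1.607]
contact_force: [-3.7, 1.5, 6.3]
opening: 0.0334
```

Touched down (6 N). Release and rise.

send_rows([
  [[0,0,0,0],[0,0,0,0],[0,0,0,0],[0,-0.02,0,0],[0,-0.06,0,0],[0,-0.1,0,0],[0,-0.12,0,0],[0,-0.12,0,0]],
], gripper=0.52)

```text
time: 12.9
tool_pos: [0.6408, -0.1979, 0.1591]
tool_rot: [-1.566, 0.003, -1.607]
contact_force: [-0.1, -0.5, 0.1]
opening: 0.0479
```

```bash
python3 -c "
from h import *
plan(.381,-.287,.16,0)
c=wrist('w5')
c=read_camera('scene');cv2.imwrite('pics/sc5.png',cv2.resize(c['frame'][200:380,120:380,::-1],None,fx=3,fy=3))
"
```

```text
t=12.90 pos [ 0.6408 -0.1979  0.1591] jaw -2.05 q6 -0.38163593936144563 f [-0.1173 -0.4713  0.0548] op 0.0479
shift [ 0.0984 -0.0024 -0.2564] twist -2.05 rows>= 5.49311678029506
```

View pics/w5.png

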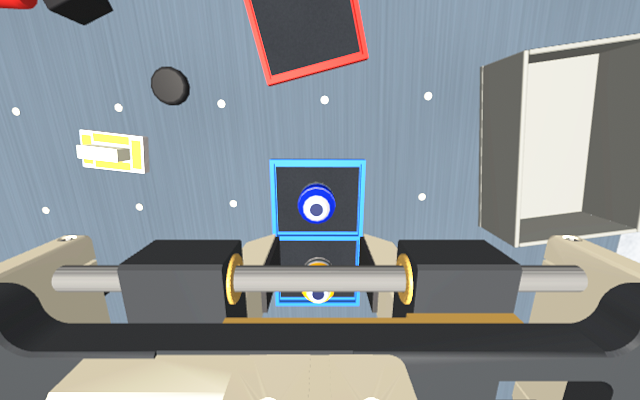

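View pics/sc5.png

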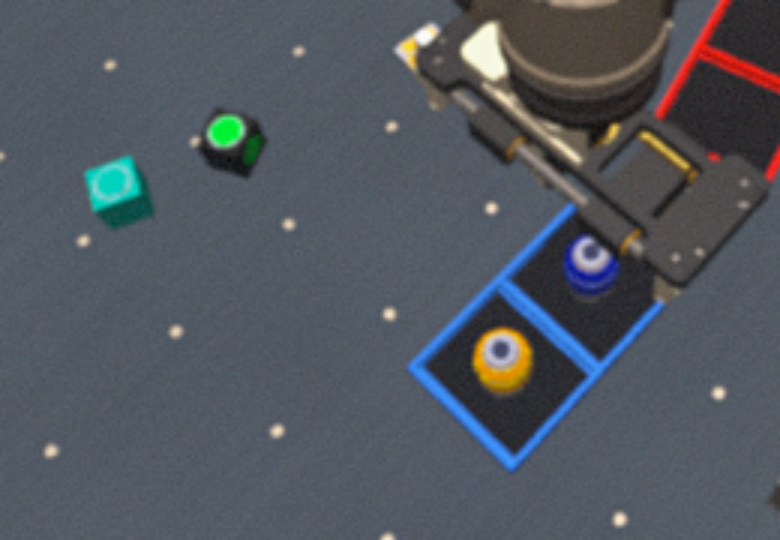

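send_rows([
  [[0.012,0,-0.03,0],[0.028,0,-0.072,0],[0.044,-0.001,-0.115,0],[0.06,-0.001,-0.158,0],[0.077,-0.002,-0.2,0],[0.092,-0.002,-0.24,-1],[0.098,-0.002,-0.256,-2],[0.098,-0.002,-0.256,-2]],
], gripper=0.8)

```text
time: 13.8
tool_pos: [0.3769, -0.2857, 0.1551]
tool_rot: [-1.576, 0.009, -1.574]
contact_force: [0.0, 0.3, 0.4]
opening: 0.0735
```

```bash
python3 -c "
from h import *
plan(.381,-.287,.031,0)
c=wrist('w6')
print(proj(c,[.381,-.287,.036]))
cv2.imwrite('pics/w6c.png',cv2.resize(c['frame'][140:250,240:400,::-1],None,fx=5,fy=5,interpolation=cv2.INTER_CUBIC))
for k in ['green']:
  for s,ce,m in blobs(c['frame'],*COL[k]): print(s,ce,onz(c,*ce,.036))
"
```

```text
t=13.80 pos [ 0.3769 -0.2857  0.1551] jaw -0.21 q6 -0.8101698746036666 f [0.0464 0.3027 0.3686] op 0.0735
shift [0.0024 0.1241 0.0048] twist -0.21 rows>= 2.4841757351214557
[325.5552 211.6246]
[337 192   7  16  19] [340.     199.4211] [ 0.3942 -0.2754  0.036 ]
```

View pics/w6.png

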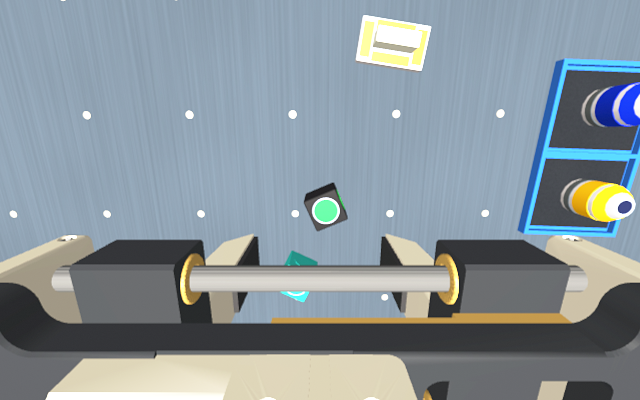

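View pics/w6c.png

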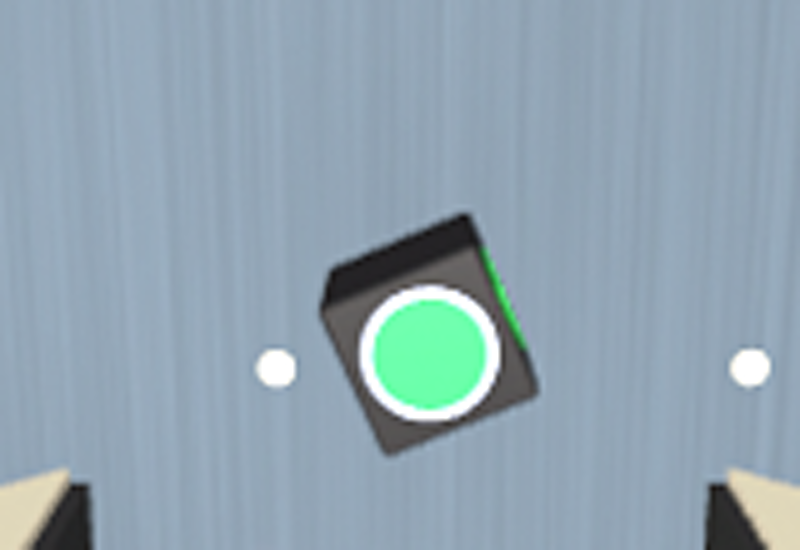

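```bash
python3 -c "
from h import *
c=dict(np.load('c_wrist.npz'))
P=np.array([onz(c,240+x/5,140+y/5,.036)[:2] for x,y in [(320,310),(472,245),(537,390),(388,455)]])
print(P,P.mean(0));e=[P[(i+1)%4]-P[i] for i in range(4)];print([(np.linalg.norm(v),np.degrees(np.arctan2(v[1],v[0]))) for v in e])
plan(*P.mean(0),.028,23.5)
print('std',onz(c,395,42,.03))
"
```

```text
[[ 0.3612 -0.2778]
 [ 0.389  -0.2657]
 [ 0.4014 -0.2932]
 [ 0.3735 -0.306 ]] [ 0.3813 -0.2857]
[(np.float64(0.030306675219187895), np.float64(23.537622630601792)), (np.float64(0.030205922789234927), np.float64(-65.783125060159)), (np.float64(0.03062619456861671), np.float64(-155.2925200576351)), (np.float64(0.03082911089709222), np.float64(113.62116732432548))]
t=13.85 pos [ 0.3783 -0.2856  0.1554] jaw -0.19 q6 -0.8086779253428216 f [ 0.5005 -0.6679 -0.2217] op 0.0734
shift [0.0011 0.1274 0.0035] twist -23.69 rows>= 2.7583058655897266
std [ 0.4374 -0.1447  0.03  ]
```

send_rows([
  [[0.0015,0,0.0035,-8],[0.0015,0.03,0.0035,-16],[0.0015,0.07,0.0035,-24],[0.0015,0.105,0.0035,-24],[0.0015,0.125,0.0035,-24],[0.0015,0.127,0.0035,-24],[0.0015,0.127,0.0035,-24]],
])

```text
time: 14.55
tool_pos: [0.3818, -0.2851, 0.027]
tool_rot: [-1.572, 0.012, -1.154]
contact_force: [0.2, 0.6, 0.2]
opening: 0.074
```

send_rows([
  [[0,0,0,0],[0,0,0,0],[0,0,0,0],[0,0,0,0],[0,0,0,0],[0,0,0,0],[0,0,0,0],[0,0,0,0]],
], gripper=0.2)

```text
time: 15.35
tool_pos: [0.3818, -0.2853, 0.0272]
tool_rot: [-1.572, 0.011, -1.155]
contact_force: [0.1, 0.5, 2.6]
opening: 0.032
```

send_rows([
  [[0,-0.02,0,0],[0,-0.06,0,0],[0,-0.1,0,0],[0,-0.11,0,0]],
])

```text
time: 15.75
tool_pos: [0.3838, -0.2877, 0.1408]
tool_rot: [-1.569, 0.005, -1.155]
contact_force: [-1.0, 0.6, -0.4]
opening: 0.0318
```

```bash
python3 -c "
from h import *
plan(.634,-.035,.14,12)
"
```

```text
t=15.75 pos [ 0.3838 -0.2877  0.1408] jaw 23.85 q6 -1.223454078683614 f [-1.0143  0.6319 -0.3596] op 0.0318
shift [-0.13    0.0019  0.331 ] twist 11.85 rows>= 7.11284560137627
```

send_rows([
  [[-0.012,0,0.03,1],[-0.028,0,0.072,3],[-0.045,0,0.115,5],[-0.062,0,0.158,7],[-0.079,0,0.2,9],[-0.096,0,0.243,10],[-0.112,0,0.285,11],[-0.127,0,0.323,12]],
])

```text
time: 16.55
tool_pos: [0.6287, -0.039, 0.1407]
tool_rot: [-1.572, 0.006, -1.364]
contact_force: [-0.3, -0.8, -0.4]
opening: 0.0319
```

send_rows([
  [[0,0,0,0],[0,0,0,0]],
])

```text
time: 16.75
tool_pos: [0.6281, -0.038, 0.139]
tool_rot: [-1.575, 0.007, -1.362]
contact_force: [-0.3, 0.2, -0.5]
opening: 0.032
```

```bash
python3 -c "
from h import *
plan(.634,-.035,.032,12)
c=wrist('w7')
for p in [(.634,-.035),(.6176,.043)]: print(proj(c,[*p,.004]))
"
```

```text
t=16.75 pos [ 0.6281 -0.038   0.139 ] jaw 11.97 q6 -0.3954192491690248 f [-0.2775  0.2288 -0.4546] op 0.032
shift [-0.0011  0.107   0.0068] twist -0.03 rows>= 2.143402214638236
[327.0833 204.0226]
[327.8798 118.75  ]
```

View pics/w7.png

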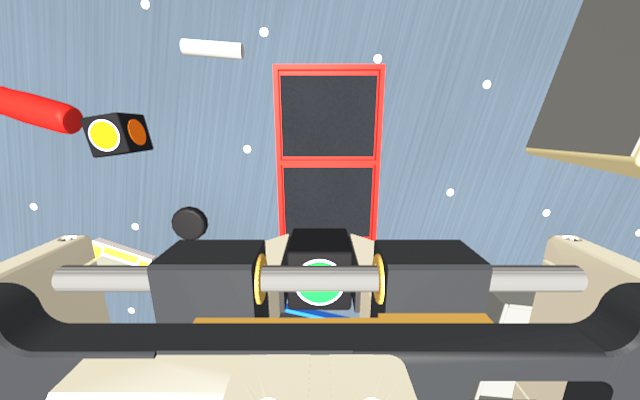

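send_rows([
  [[-0.001,0.035,0.0065,0],[-0.001,0.07,0.0065,0],[-0.001,0.093,0.0065,0],[-0.001,0.104,0.0065,0],[-0.001,0.108,0.0065,0],[-0.001,0.109,0.0065,0],[-0.001,0.109,0.0065,0]],
])

```text
time: 17.5
tool_pos: [0.6336, -0.037, 0.0314]
tool_rot: [-1.573, 0.006, -1.364]
contact_force: [0.4, 0.7, 0.2]
opening: 0.0317
```

send_rows([
  [[0,0.001,0,0],[0,0.001,0,0],[0,0.001,0,0],[0,0.001,0,0]],
])

```text
time: 17.9
tool_pos: [0.634, -0.0373, 0.0312]
tool_rot: [-1.572, 0.005, -1.364]
contact_force: [-2.5, -2.2, 5.8]
opening: 0.032
```

send_rows([
  [[0,0,0,0],[0,0,0,0],[0,0,0,0],[0,-0.02,0,0],[0,-0.06,0,0],[0,-0.1,0,0],[0,-0.12,0,0],[0,-0.12,0,0]],
], gripper=0.5)

```text
time: 18.7
tool_pos: [0.6361, -0.038, 0.1549]
tool_rot: [-1.565, 0.002, -1.364]
contact_force: [0.2, -1.1, -1.1]
opening: 0.046
```

```bash
python3 -c "
from h import *
plan(.443,-.009,.16,12)
c=wrist('w8')
"
```

```text
t=18.70 pos [ 0.6361 -0.038   0.1549] jaw 11.85 q6 -0.39037082417213914 f [ 0.2249 -1.099  -1.1414] op 0.046
shift [-0.0681 -0.0059 -0.183 ] twist -0.15 rows>= 3.9063149562859625
```

View pics/w8.png

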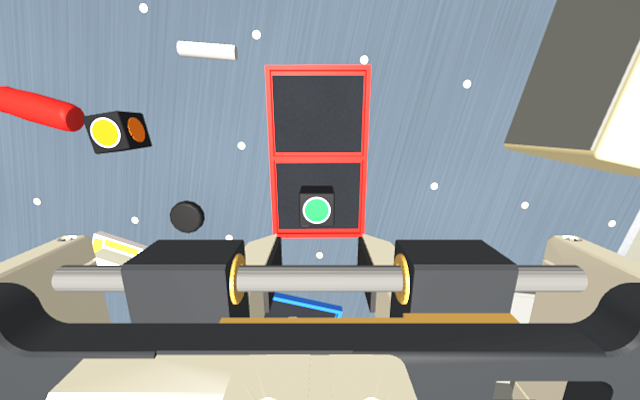

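Green cube stands in its bay (316,208). On to orange: hover with the jaws open wider.

send_rows([
  [[-0.013,-0.001,-0.035,0],[-0.028,-0.002,-0.077,0],[-0.044,-0.004,-0.12,0],[-0.06,-0.005,-0.162,0],[-0.068,-0.006,-0.183,0],[-0.068,-0.006,-0.183,0],[-0.068,-0.006,-0.183,0]],
], gripper=0.6)

```text
time: 19.45
tool_pos: [0.4419, -0.0089, 0.1577]
tool_rot: [-1.57, 0.004, -1.364]
contact_force: [1.1, -0.5, 0.1]
opening: 0.0552
```

```bash
python3 -c "
from h import *
plan(.443,-.009,.03,12)
c=wrist('w9')
print(proj(c,[.443,-.009,.036]))
cv2.imwrite('pics/w9c.png',cv2.resize(c['frame'][140:250,240:400,::-1],None,fx=5,fy=5,interpolation=cv2.INTER_CUBIC))
"
```

```text
t=19.45 pos [ 0.4419 -0.0089  0.1577] jaw 11.84 q6 -0.4062571743073589 f [ 1.0993 -0.5266  0.1433] op 0.0552
shift [0.0008 0.1277 0.0009] twist -0.16 rows>= 2.5545194463934386
[321.055  209.4107]
```

View pics/w9c.png

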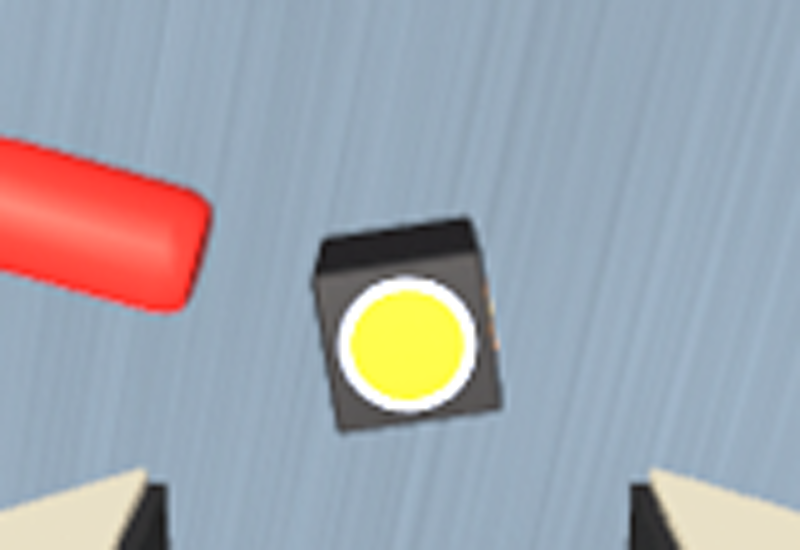

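View pics/w9.png

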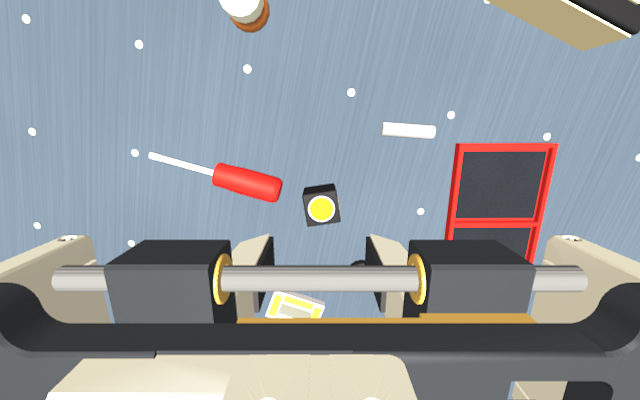

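send_rows([
  [[0.0008,0,0.001,8],[0.0008,0,0.001,16],[0.0008,0,0.001,24],[0.0008,0,0.001,32],[0.0008,0,0.001,40],[0.0008,0.01,0.001,48],[0.0008,0.02,0.001,56],[0.0008,0.03,0.001,64]],
])

```text
time: 20.3
tool_pos: [0.445, -0.0098, 0.1268]
tool_rot: [-1.574, 0.003, -2.487]
contact_force: [0.8, 0.3, -0.2]
opening: 0.0547
```

send_rows([
  [[0,0,0,8],[0,0,0,16],[0,0,0,17],[0,0,0,17]],
])

```text
time: 20.7
tool_pos: [0.4457, -0.01, 0.1263]
tool_rot: [-1.575, 0.002, -2.781]
contact_force: [0.9, 0.6, 0.1]
opening: 0.0552
```

```bash
python3 -c "
from h import *
plan(.443,-.009,.029,-69.5)
c=wrist('w10')
print(proj(c,[.443,-.009,.036]))
cv2.imwrite('pics/w10c.png',cv2.resize(c['frame'][120:270,220:420,::-1],None,fx=4,fy=4,interpolation=cv2.INTER_CUBIC))
"
```

```text
t=20.70 pos [ 0.4457 -0.01    0.1263] jaw -69.34 q6 1.0092717884638671 f [0.8705 0.5752 0.0655] op 0.0552
shift [ 0.0023  0.0973 -0.0015] twist 0.16 rows>= 1.9474473914791675
[319.1716 219.409 ]
```

View pics/w10c.png

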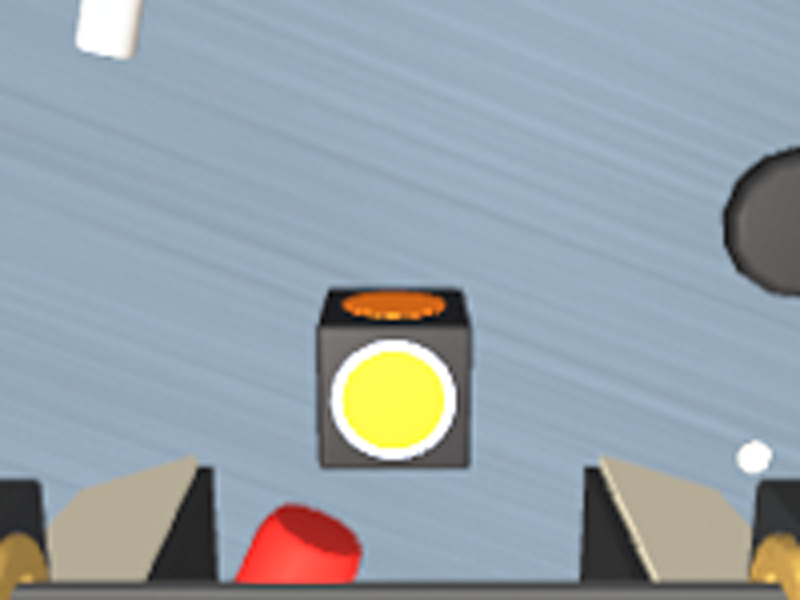

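send_rows([
  [[0.002,0.03,-0.0018,0],[0.002,0.065,-0.0018,0],[0.002,0.088,-0.0018,0],[0.002,0.098,-0.0018,0],[0.002,0.098,-0.0018,0]],
])

```text
time: 21.25
tool_pos: [0.4426, -0.0085, 0.0275]
tool_rot: [-1.576, -0.0, -2.779]
contact_force: [1.3, 0.3, 0.5]
opening: 0.0549
```

send_rows([
  [[0,0,0,0],[0,0,0,0],[0,0,0,0],[0,0,0,0],[0,0,0,0],[0,0,0,0],[0,0,0,0]],
], gripper=0.2)

```text
time: 21.95
tool_pos: [0.4432, -0.0086, 0.0284]
tool_rot: [-1.575, 0.001, -2.779]
contact_force: [-1.0, 0.2, 7.2]
opening: 0.0322
```

send_rows([
  [[0,-0.02,0,0],[0,-0.06,0,0],[0,-0.1,0,0],[0,-0.11,0,0]],
])

```text
time: 22.35
tool_pos: [0.4451, -0.0094, 0.1422]
tool_rot: [-1.571, 0.007, -2.779]
contact_force: [0.5, -0.8, -1.3]
opening: 0.0317
```

```bash
python3 -c "
from h import *
plan(.6176,.043,.14,12)
"
```

```text
t=22.35 pos [ 0.4451 -0.0094  0.1422] jaw -69.23 q6 1.0087323225095355 f [ 0.4726 -0.8117 -1.3143] op 0.0317
shift [-0.1799  0.0035  0.0122] twist -81.23 rows>= 9.4565596920431
```

send_rows([
  [[-0.02,0,0.001,-8],[-0.05,0,0.003,-16],[-0.08,0.001,0.005,-24],[-0.11,0.001,0.007,-32],[-0.14,0.002,0.009,-40],[-0.165,0.003,0.011,-48],[-0.18,0.003,0.012,-56],[-0.18,0.003,0.012,-64]],
])

```text
time: 23.15
tool_pos: [0.6188, 0.0439, 0.139]
tool_rot: [-1.565, 0.004, -1.656]
contact_force: [0.1, -0.5, -1.0]
opening: 0.0314
```

send_rows([
  [[0,0,0,-8],[0,0,0,-15],[0,0,0,-17],[0,0,0,-17]],
])

```text
time: 23.55
tool_pos: [0.6183, 0.0439, 0.138]
tool_rot: [-1.566, 0.002, -1.359]
contact_force: [0.4, -0.4, -0.3]
opening: 0.0319
```

```bash
python3 -c "
from h import *
plan(.6176,.043,.0325,12)
c=wrist('w11')
for p in [(.634,-.035),(.6176,.043)]: print(proj(c,[*p,.004]))
"
```

```text
t=23.55 pos [0.6183 0.0439 0.138 ] jaw 12.15 q6 -0.26816405624160433 f [ 0.4416 -0.4393 -0.2964] op 0.0319
shift [ 0.0009  0.1055 -0.0014] twist 0.15 rows>= 2.111077893193479
[318.0963 279.3179]
[318.4264 206.1231]
```

View pics/w11.png

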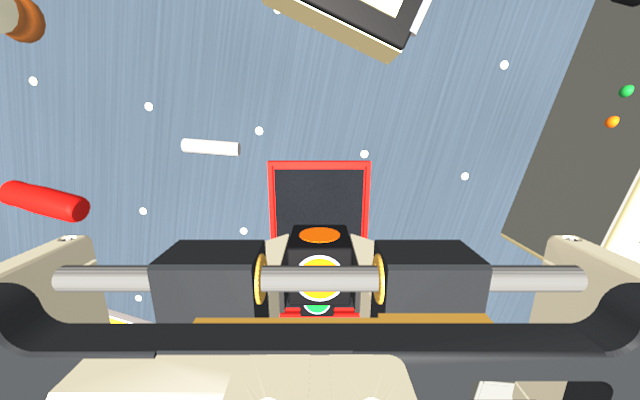

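send_rows([
  [[0.001,0.035,-0.001,0],[0.001,0.07,-0.001,0],[0.001,0.092,-0.001,0],[0.001,0.103,-0.001,0],[0.001,0.1065,-0.001,0],[0.001,0.1065,-0.001,0],[0.001,0.1065,-0.001,0]],
])

```text
time: 24.3
tool_pos: [0.6188, 0.043, 0.0324]
tool_rot: [-1.564, 0.002, -1.36]
contact_force: [0.7, -0.8, -0.3]
opening: 0.0319
```

send_rows([
  [[0,0.001,0,0],[0,0.001,0,0],[0,0.001,0,0]],
])

```text
time: 24.6
tool_pos: [0.6193, 0.043, 0.0318]
tool_rot: [-1.562, 0.001, -1.36]
contact_force: [0.9, -0.0, 1.8]
opening: 0.0317
```

send_rows([
  [[0,0,0,0],[0,0,0,0],[0,0,0,0],[0,-0.02,0,0],[0,-0.06,0,0],[0,-0.1,0,0],[0,-0.12,0,0],[0,-0.12,0,0]],
], gripper=0.5)

```text
time: 25.4
tool_pos: [0.6201, 0.0426, 0.1555]
tool_rot: [-1.556, -0.0, -1.36]
contact_force: [0.4, -0.8, -0.3]
opening: 0.046
```

```bash
python3 -c "
from h import *
plan(.5218,.2605,.16,12)
c=wrist('w12')
for n in ['side','scene']:
  c=read_camera(n);cv2.imwrite(f'pics/{n}12.png',c['frame'][:,:,::-1])
"
```

```text
t=25.40 pos [0.6201 0.0426 0.1555] jaw 12.06 q6 -0.2683606816392378 f [ 0.4125 -0.7978 -0.3061] op 0.046
shift [-0.2336 -0.0053 -0.0505] twist 0.06 rows>= 4.781924045864499
```

View pics/w12.png

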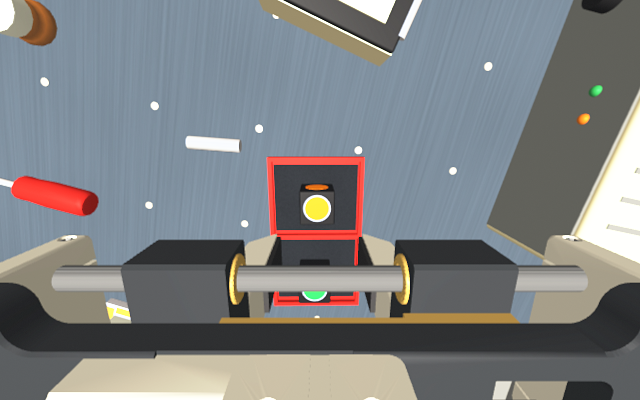

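View pics/scene12.png

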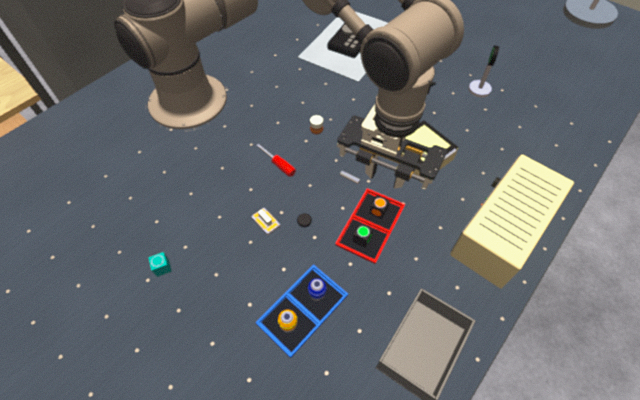

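```bash
python3 -c "
from h import *
plan(.516,.2615,.16,78)
"
```

```text
t=25.55 pos [0.6175 0.0427 0.1505] jaw 12.05 q6 -0.26836263596011883 f [ 0.2794 -0.0396  0.1235] op 0.0456
shift [-0.2352 -0.0094 -0.0536] twist -65.95 rows>= 7.67780605184978
```

send_rows([
  [[-0.03,-0.004,-0.007,-8],[-0.065,-0.009,-0.015,-16],[-0.1,-0.009,-0.023,-24],[-0.135,-0.009,-0.031,-32],[-0.17,-0.009,-0.039,-40],[-0.205,-0.009,-0.047,-48],[-0.235,-0.009,-0.0535,-56],[-0.235,-0.009,-0.0535,-64]],
], gripper=0.5)

```text
time: 26.35
tool_pos: [0.5133, 0.2642, 0.1575]
tool_rot: [-1.568, -0.001, -0.234]
contact_force: [0.5, -1.4, 1.1]
opening: 0.0458
```

send_rows([
  [[0,0,0,-2],[0,0,0,-2],[0,0,0,-2]],
])

```text
time: 26.65
tool_pos: [0.5128, 0.264, 0.1562]
tool_rot: [-1.569, 0.001, -0.2]
contact_force: [-0.0, -0.2, 0.4]
opening: 0.0458
```

```bash
python3 -c "
from h import *
plan(.516,.2615,.07,78)
c=wrist('w13')
print(proj(c,[.5218,.2602,.05]))
for s,ce,m in blobs(c['frame'],*COL['red'],100): print(s,ce,onz(c,*ce,.05))
"
```

```text
t=26.65 pos [0.5128 0.264  0.1562] jaw 78.52 q6 -1.0301310157223438 f [-0.0305 -0.2065  0.4326] op 0.0458
shift [ 0.0037  0.0862 -0.0019] twist 0.52 rows>= 1.7258045900257346
[315.7943 223.7772]
[   0   71   32   75 1426] [ 11.723  116.0736] [0.3838 0.0394 0.05  ]
[306 207  28  29 508] [319.4055 222.2579] [0.521  0.2636 0.05  ]
[106 293  19  31 195] [113.8667 306.6205] [0.5656 0.0518 0.05  ]
```

View pics/w13.png

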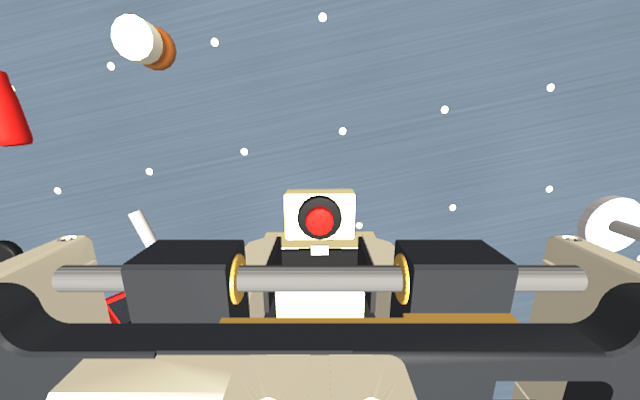

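send_rows([
  [[0.003,0.0,-0.001,0.3],[0.003,0.02,-0.001,0.3],[0.003,0.045,-0.001,0.3],[0.003,0.065,-0.001,0.3],[0.003,0.077,-0.001,0.3],[0.003,0.079,-0.001,0.3],[0.003,0.079,-0.001,0.3]],
], gripper=0.0)

```text
time: 27.4
tool_pos: [0.5161, 0.2624, 0.0777]
tool_rot: [-1.569, 0.001, -0.206]
contact_force: [-0.3, 0.3, 0.2]
opening: 0.0005
```

send_rows([
  [[0,0.003,0,0],[0,0.005,0,0],[0,0.007,0,0],[0,0.007,0,0]],
])

```text
time: 27.8
tool_pos: [0.5167, 0.2626, 0.0712]
tool_rot: [-1.568, -0.001, -0.206]
contact_force: [1.4, 0.2, 2.4]
opening: 0.0005
```

send_rows([
  [[0,0.002,0,0],[0,0.003,0,0],[0,0.0035,0,0]],
])

```text
time: 28.1
tool_pos: [0.5167, 0.2626, 0.0678]
tool_rot: [-1.568, -0.001, -0.206]
contact_force: [-1.1, -1.2, 5.5]
opening: 0.0007
```

Full travel at about 5.5 N. Back off away from the lid and look.

send_rows([
  [[-0.002,-0.02,0,0],[-0.015,-0.06,0,0],[-0.04,-0.1,0,0],[-0.06,-0.12,0,0],[-0.06,-0.12,0,0]],
])

```text
time: 28.6
tool_pos: [0.4571, 0.2756, 0.1906]
tool_rot: [-1.565, -0.004, -0.205]
contact_force: [0.5, -1.2, -0.7]
opening: 0.0006
```

```bash
python3 -c "
from h import *
plan(.438,-.142,.2,None)
c=read_camera('side');cv2.imwrite('pics/side14.png',c['frame'][:,:,::-1])
"
```

```text
t=28.60 pos [0.4571 0.2756 0.1906] jaw 78.27 q6 -0.9696236994956826 f [ 0.5096 -1.2048 -0.6656] op 0.0006
shift [ 0.0663 -0.0115 -0.4127] twist 0 rows>= 8.362651235268007
```

View pics/side14.png

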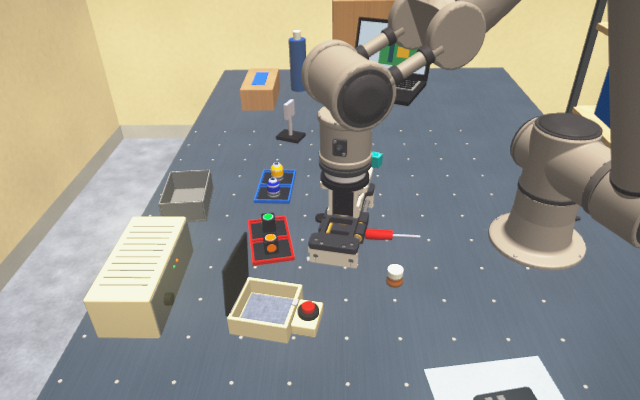

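send_rows([
  [[0.005,-0.001,-0.03,0],[0.012,-0.002,-0.07,-1],[0.019,-0.003,-0.115,-1],[0.026,-0.004,-0.16,-2],[0.033,-0.005,-0.205,-2],[0.04,-0.006,-0.25,-2.7],[0.047,-0.007,-0.295,-2.7],[0.054,-0.008,-0.34,-2.7]],
], gripper=0.5)

```text
time: 29.45
tool_pos: [0.4408, -0.0711, 0.194]
tool_rot: [-1.566, -0.001, -0.158]
contact_force: [1.7, -0.1, -0.7]
opening: 0.0457
```

```bash
python3 -c "
from h import *
plan(.438,-.142,.16,81)
"
```

```text
t=29.45 pos [ 0.4408 -0.0711  0.194 ] jaw 80.92 q6 -1.7502861370279865 f [ 1.745  -0.0777 -0.7045] op 0.0457
shift [ 0.0084  0.0336 -0.0706] twist -0.08 rows>= 1.5724910215589016
```

send_rows([
  [[0.003,0.012,-0.03,0],[0.006,0.024,-0.055,0],[0.008,0.033,-0.07,0],[0.008,0.033,-0.07,0],[0.008,0.033,-0.07,0]],
])

```text
time: 29.95
tool_pos: [0.4373, -0.1415, 0.1595]
tool_rot: [-1.565, 0.001, -0.16]
contact_force: [0.1, 0.5, -0.6]
opening: 0.0458
```

```bash
python3 -c "
from h import *
plan(.438,-.142,.03,81)
c=wrist('w15')
print(proj(c,[.438,-.142,.03]))
cv2.imwrite('pics/w15c.png',cv2.resize(c['frame'][130:270,220:420,::-1],None,fx=4,fy=4,interpolation=cv2.INTER_CUBIC))
"
```

```text
t=29.95 pos [ 0.4373 -0.1415  0.1595] jaw 80.85 q6 -1.8974296946397367 f [ 0.069   0.5229 -0.6321] op 0.0458
shift [ 0.0009  0.1295 -0.0012] twist -0.15 rows>= 2.5905320575441553
[316.9765 207.1506]
```

View pics/w15c.png

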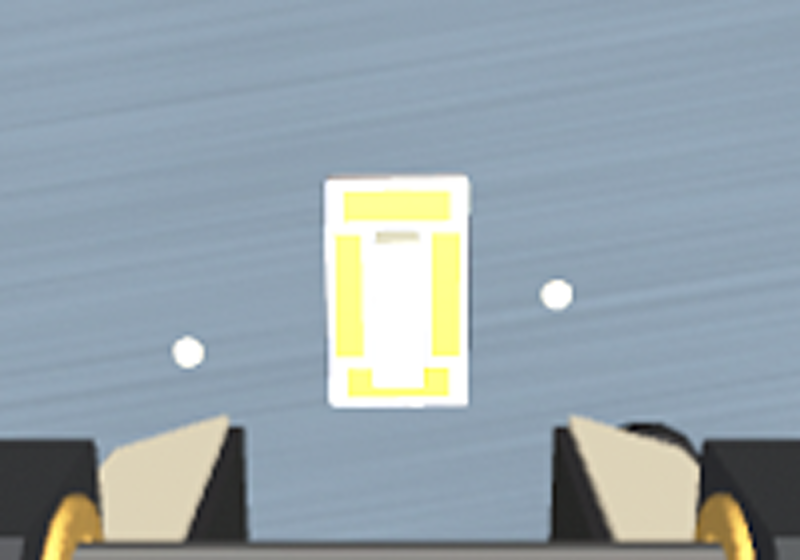

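```bash
python3 -c "
from h import *
c=dict(np.load('c_wrist.npz'))
p=onz(c,319.2,209,.03);print(p)
plan(*p[:2],.037,81)
"
```

```text
[ 0.4402 -0.1402  0.03  ]
t=30.00 pos [ 0.4376 -0.1411  0.1601] jaw 80.92 q6 -1.8975254051050854 f [-0.4556 -0.1652  0.5411] op 0.0462
shift [0.0024 0.1231 0.0006] twist -0.08 rows>= 2.4616096105625047
```

send_rows([
  [[0.0024,0.035,0.0006,0],[0.0024,0.075,0.0006,0],[0.0024,0.105,0.0006,0],[0.0024,0.119,0.0006,0],[0.0024,0.122,0.0006,0],[0.0024,0.122,0.0006,0]],
])

```text
time: 30.6
tool_pos: [0.4405, -0.1396, 0.0382]
tool_rot: [-1.565, 0.0, -0.158]
contact_force: [0.1, -0.6, 0.1]
opening: 0.046
```

send_rows([
  [[0,0,0,0],[0,0,0,0],[0,0,0,0],[0,0,0,0],[0,0,0,0],[0,0,0,0],[0,0,0,0],[0,0,0,0]],
], gripper=0.0)

```text
time: 31.4
tool_pos: [0.4406, -0.1398, 0.0385]
tool_rot: [-1.566, -0.0, -0.158]
contact_force: [-0.1, 0.4, 6.1]
opening: 0.0116
```

send_rows([
  [[0,-0.02,0,0],[0,-0.06,0,0],[0,-0.105,0,0],[0,-0.15,0,0],[0,-0.155,0,0]],
])

```text
time: 31.9
tool_pos: [0.4427, -0.1417, 0.1984]
tool_rot: [-1.569, -0.009, -0.157]
contact_force: [0.0, 0.4, -0.7]
opening: 0.0119
```

```bash
python3 -c "
from h import *
plan(.50,.26,.19,78.3)
for n in ['side','scene']:
  c=read_camera(n);np.savez(f'c_{n}.npz',**c)
  f=c['frame'][:,:,::-1]
  r=f[220:350,190:350] if n=='side' else f[60:200,350:500]
  cv2.imwrite(f'pics/{n}16.png',cv2.resize(r,None,fx=4,fy=4,interpolation=cv2.INTER_CUBIC))
"
```

```text
t=31.90 pos [ 0.4427 -0.1417  0.1984] jaw 80.98 q6 -1.8940765155331702 f [ 0.0238  0.3881 -0.7343] op 0.0119
shift [-0.0064  0.0092  0.4057] twist 2.68 rows>= 8.11621805927136
```

View pics/side16.png

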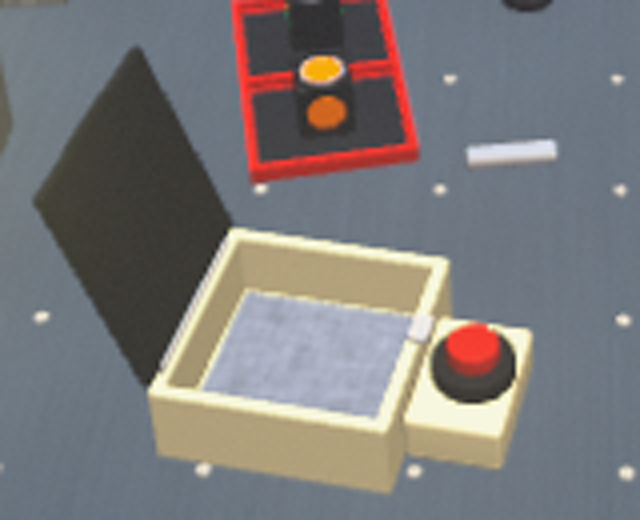

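View pics/scene16.png

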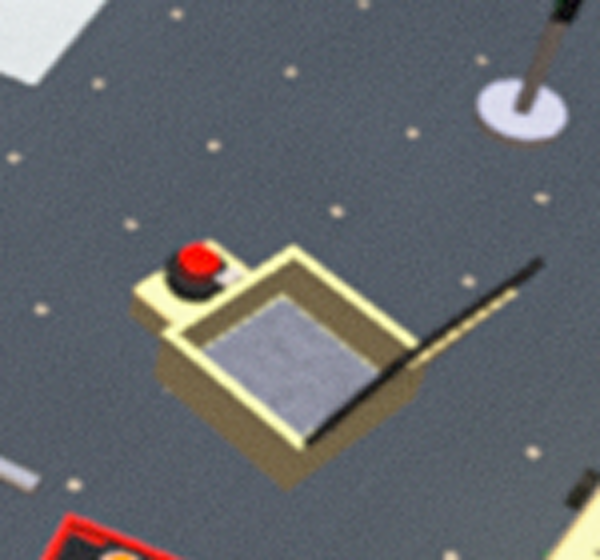

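```bash
python3 -c "
from h import *
S=dict(np.load('c_side.npz'));N=dict(np.load('c_scene.npz'))
P=np.array([onz(S,190+x/4,220+y/4,.042)[:2] for x,y in [(232,229),(450,260),(395,430),(150,390)]]);print(P,P.mean(0))
e=[P[(i+1)%4]-P[i] for i in range(4)];print([(np.linalg.norm(v).round(4),np.degrees(np.arctan2(v[1],v[0])).round(1)) for v in e])
P=np.array([onz(N,350+x/4,60+y/4,.042)[:2] for x,y in [(295,244),(424,345),(303,450),(161,332)]]);print(P,P.mean(0))
e=[P[(i+1)%4]-P[i] for i in range(4)];print([(np.linalg.norm(v).round(4),np.degrees(np.arctan2(v[1],v[0])).round(1)) for v in e])
"
```

```text
[[0.6488 0.1778]
 [0.5358 0.2   ]
 [0.5546 0.3115]
 [0.6708 0.2882]] [0.6025 0.2444]
[(np.float64(0.1152), np.float64(168.9)), (np.float64(0.113), np.float64(80.4)), (np.float64(0.1185), np.float64(-11.3)), (np.float64(0.1125), np.float64(-101.3))]
[[0.5603 0.3155]
 [0.6655 0.2942]
 [0.6522 0.1787]
 [0.5374 0.2001]] [0.6038 0.2471]
[(np.float64(0.1073), np.float64(-11.5)), (np.float64(0.1162), np.float64(-96.6)), (np.float64(0.1167), np.float64(169.4)), (np.float64(0.1176), np.float64(78.8))]
```

```bash
python3 -c "
from h import *
plan(.598,.248,.2,78.7)
"
```

```text
t=32.00 pos [ 0.4408 -0.1407  0.1944] jaw 80.98 q6 -1.8941052270509298 f [ 0.3891 -0.0117 -1.6681] op 0.0119
shift [ 0.0943 -0.0036  0.4086] twist 2.28 rows>= 8.386847638237827
```

send_rows([
  [[0.005,-0.001,0.03,0],[0.012,-0.002,0.07,0],[0.02,-0.003,0.112,1],[0.03,-0.004,0.155,1],[0.04,-0.004,0.198,2],[0.05,-0.004,0.24,2],[0.06,-0.004,0.28,2.3],[0.07,-0.004,0.32,2.3]],
])

```text
time: 32.8
tool_pos: [0.5595, 0.1659, 0.197]
tool_rot: [-1.568, 0.002, -0.198]
contact_force: [0.3, -0.3, -0.0]
opening: 0.0118
```

```bash
python3 -c "
from h import *
plan(.600,.248,.2,78.7)
"
```

```text
t=32.80 pos [0.5595 0.1659 0.197 ] jaw 78.68 q6 -1.2191567418400355 f [ 0.2591 -0.3442 -0.0452] op 0.0118
shift [ 0.0236 -0.0028  0.0884] twist -0.02 rows>= 1.8317262143382322
```

send_rows([
  [[0.008,-0.001,0.035,0],[0.018,-0.002,0.07,0],[0.0236,-0.003,0.088,0],[0.0236,-0.003,0.088,0],[0.0236,-0.003,0.088,0]],
])

```text
time: 33.3
tool_pos: [0.5989, 0.2472, 0.1976]
tool_rot: [-1.57, 0.006, -0.197]
contact_force: [-0.0, -0.5, 0.3]
opening: 0.0118
```

```bash
python3 -c "
from h import *
plan(.600,.248,.045,78.7)
c=wrist('w17')
x=np.array([np.cos(np.radians(-11.3)),np.sin(np.radians(-11.3))]);y=np.array([-x[1],x[0]])
for a,b in [(-1,-1),(-1,1),(1,1),(1,-1),(0,0)]: print(proj(c,[*(np.array([.603,.248])+.0515*(a*x+b*y)),.042]))
"
```

```text
t=33.30 pos [0.5989 0.2472 0.1976] jaw 78.71 q6 -1.1027847112743265 f [-0.04   -0.5322  0.2734] op 0.0118
shift [0.0019 0.1525 0.001 ] twist 0.01 rows>= 3.051174950002442
[268.6123 154.5307]
[371.1023 154.572 ]
[366.6133 249.446 ]
[272.9154 249.418 ]
[319.8114 204.1177]
```

View pics/w17.png

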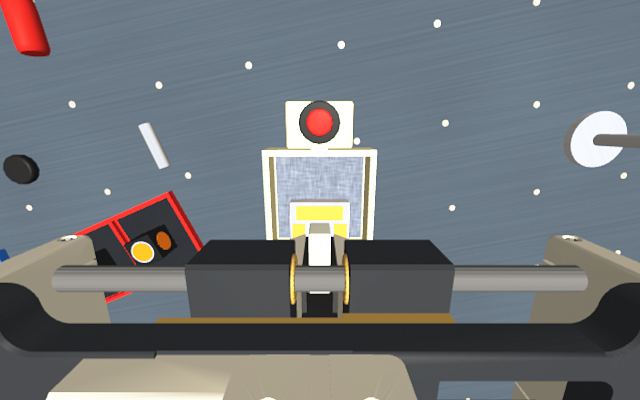

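send_rows([
  [[0.002,0.03,0.001,0],[0.002,0.065,0.001,0],[0.002,0.1,0.001,0],[0.002,0.125,0.001,0],[0.002,0.14,0.001,0],[0.002,0.147,0.001,0],[0.002,0.147,0.001,0],[0.002,0.147,0.001,0]],
])

```text
time: 34.15
tool_pos: [0.6012, 0.2475, 0.0526]
tool_rot: [-1.569, 0.003, -0.198]
contact_force: [-0.1, 0.2, -0.9]
opening: 0.0119
```

send_rows([
  [[0,0.003,0,0],[0,0.006,0,0],[0,0.006,0,0],[0,0.006,0,0]],
])

```text
time: 34.55
tool_pos: [0.6012, 0.2475, 0.0467]
tool_rot: [-1.569, 0.003, -0.198]
contact_force: [0.8, 0.5, -0.8]
opening: 0.0118
```

send_rows([
  [[0,0.001,0,0],[0,0.0025,0,0],[0,0.0025,0,0],[0,0.0025,0,0]],
])

```text
time: 34.95
tool_pos: [0.6012, 0.2477, 0.0446]
tool_rot: [-1.569, 0.003, -0.198]
contact_force: [-1.2, -0.1, 2.6]
opening: 0.0119
```

Contact with the floor. Open to about 30 mm, rise, and back off.

send_rows([
  [[0,0,0,0],[0,0,0,0],[0,0,0,0],[0,-0.02,0,0],[-0.002,-0.06,0,0],[-0.004,-0.1,0,0],[-0.006,-0.145,0,0],[-0.01,-0.16,0,0]],
], gripper=0.33)

```text
time: 35.75
tool_pos: [0.5936, 0.2497, 0.21]
tool_rot: [-1.565, -0.005, -0.198]
contact_force: [1.5, 0.3, 0.7]
opening: 0.0303
```

send_rows([
  [[-0.03,0,0,0],[-0.075,0,0,0],[-0.11,0,0,0],[-0.12,0,0,0],[-0.12,0,0,0]],
])

```text
time: 36.25
tool_pos: [0.4749, 0.2737, 0.2094]
tool_rot: [-1.565, -0.004, -0.197]
contact_force: [0.6, -0.6, 0.2]
opening: 0.0305
```

```bash
python3 -c "
from h import *
plan(.5,.0,.25)
c=wrist('w18')
c=read_camera('side');cv2.imwrite('pics/side18.png',cv2.resize(c['frame'][140:350,180:400,::-1],None,fx=2.8,fy=2.8,interpolation=cv2.INTER_CUBIC))
c=read_camera('scene');cv2.imwrite('pics/scene18.png',c['frame'][:,:,::-1])
"
```

```text
t=36.25 pos [0.4749 0.2737 0.2094] jaw 78.74 q6 -0.9934495732482765 f [ 0.5789 -0.6108  0.2384] op 0.0305
shift [ 0.0783 -0.0417 -0.2633] twist 0 rows>= 5.55640345332091
```

View pics/side18.png

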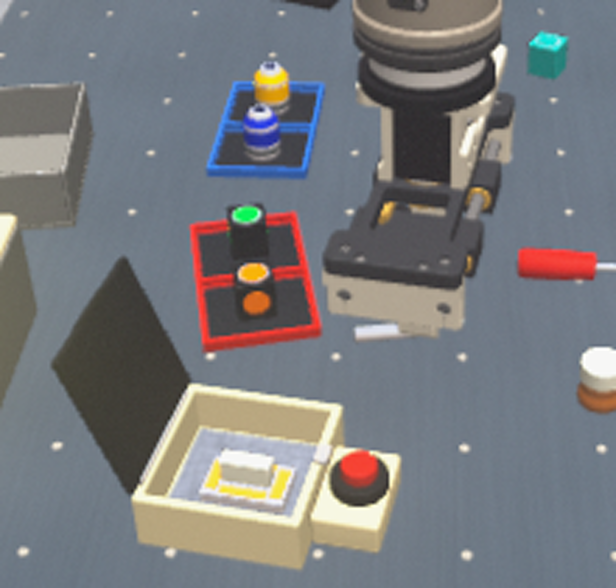

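View pics/scene18.png

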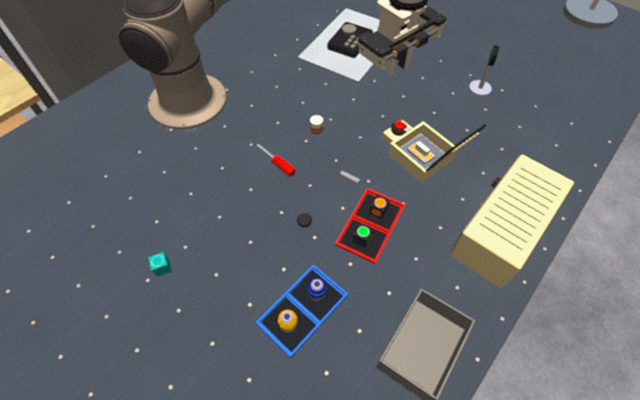

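All placed: the objectives and cubes stand one to a bay, the standard lies flat in the open case, and the gripper is clear.

```bash
python3 -c "
from cell import hand_in
print(hand_in())"
```

```text
the job is handed in; nothing more can be done
None
```

The job is done and handed in at about 36 s of the 144 s allowed.

- **Trays:** I stood both objectives in the blue tray and then both filter cubes in the red tray, one to a bay. The turquoise look-alike, the jar and the screwdriver were not touched.
- **Case:** I pressed the red button to full travel (about 5.5 N), and the lid swung open. I then laid the standard on the case floor.
- **Last checks:** The final side and scene pictures show all four pieces upright in their bays and the standard flat in the case. They also show the lid open and the gripper clear at 0.21 m height. The contact readings I took, at the end of each move, never exceeded about 8 N.
- **Disagreement:** The side camera placed points about 4 mm lower in y than the other cameras. I used the wrist and scene values for the final positions instead. No check failed.

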